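# Open the push-and-turn cap of the cleaner jug and hold it over the neck

### The arm

A 7-joint arm with a two-finger parallel gripper is mounted at the origin on the work surface. World frame = base frame: x ahead of the robot, y to its left, z up, the work surface at z = 0. Lengths are in m, angles in rad, forces in N, time in s.
With the tool pointing down it reaches from about 0.35 to 0.775 m from the base axis. Payload 3.1 kg.
Tool frame: the origin (TCP) lies where the fingers leave the gripper's body, on its centre line; the fingertips stand 73 mm ahead of it and the grasp point (between the pads) lies 54 mm ahead of it; z points along the fingers, y is the direction in which the jaws open and shut (so a half turn about z gives the same grasp; the last joint's range is limited). The gripper opens to 85 mm and grips with 20 to 120 N. Pads are 22 mm wide; open, the fingers measure 114 mm over their backs; the gripper's body (76 mm by 85 mm) begins 54 mm behind the grasp point. The pads swing forward as they close: fully open they stand 13 mm farther back than shut.
Start: joints at [-1.185, 0.311, 0.014, 1.512, -0.004, 1.319, -0.027], TCP at [0.228, 0.5, 0.304] pointing down, gripper open.
Joint ranges: [-2.7, 2.7], [-0.3, 1.91], [-1.27, 1.3], [0.12, 2.57], [-1.44, 4.58], [0.2, 2.03], [-3.05, 3.05]. Speed limits (rad/s): [2.79, 2.79, 3.14, 3.14, 3.14, 3.14, 3.14].

### API

Orientations are given as a rotation vector (axis times angle).
In Python, from bench import r, eoat, kinematics, read_state, camera, job gives the robot as it stands. The module is installed in compiled form; this text tells all that it offers. Calls block until the motion is done:
- r.move_to(position, orientation): joint-space move of the TCP to a pose.
- r.line_to(position, ori=None, vel=0.15): straight line of the TCP; ori=None keeps the orientation; vel is the mean speed in m/s.
- r.set_joints(angles): joint-space move.
- eoat.gripper_to(opening, strength=None): opening from 0.0 (shut) to 1.0 (fully open); strength is the grip in N (None keeps the last); returns when the fingers have stopped.
- r.wait(seconds).
- kinematics.inverse_kinematics(position, orientation): joint angles nearest the present ones, or None.
- read_state(): the state.
- camera(name): name is "side" or "top"; returns a dict with "img" (420x560x3 uint8, red, green, blue), "range_z" (420x560 float32, m along the optical axis (not along the pixel's ray), 0 where there is no reading), "K" (3x3 intrinsics, pixels), "dist_coeffs" ([k1, k2, p1, p2, k3] as OpenCV has them; the pictures are not rectified), "origin" and "attitude" of the camera in the world. Camera axes: x right, y down, z forward; pixel columns grow to the right and rows downward; lengths in m; the calibration is good to about 2 mm. A picture is of the moment at which its call begins.
A pose or a line that the arm cannot do raises r.PlanningError and nothing moves.
- job.finish_job(): hands the job in, once; it reports no verdict.
The state is a dict: "t": time; "qpos": joint angles; "joint_vel": joint speeds; "joint_efforts": joint torques, N m; "tcp_pos": TCP position; "tcp_rot": TCP orientation; "contact_force": force on the tool from outside, world axes, zero at the start; "wrist_torque": the same for the moment, N m; "grip_width": opening from 0.0 (shut) to 1.0 (fully open).
Only numpy, scipy, OpenCV 4.12 (cv2) and the standard library are available. Lean on these libraries where they do the work, as an engineer would, in place of code of your own. Each camera call takes 0.05 s, during which the arm holds its last target.

### The job

Open the cleaner jug (the square jerrycan jug with the carrying handle) so that I can draw some off: push its safety cap down, keep it pressed while you twist it anticlockwise until it comes free, then lift it straight up. Finish still holding the cap level in the gripper, about 6 cm clear above the open neck so that drips fall back in, and do not let go of it. Keep the jug standing upright where it is, and leave the other things on the shelf alone.

Things in the scene. Friction and masses are not known exactly. Their poses are not given: they have to be found in the camera images.
- cap_center (a point): centre of the jug's push-and-turn safety cap: black, ribbed, round, 48 mm across, 31 mm tall, 32 g, two raised arrows on its flat top. The point lies on its axis, half-way up (15.5 mm from top and from skirt edge), and stands 6.5 mm above neck_mouth while closed. Stiff to grip anywhere. z up; x along the jug's x (within 0.06 rad) while locked
- cap: the same cap; origin on its axis at the skirt's lower edge. Three lugs inside it sit in notches under the neck's collar: unpressed it can neither turn nor lift. Pressed down 4 mm or more it turns anticlockwise seen from above; turned by 0.8 to 1.4 rad (aim at 1.1) it lifts straight off; a stop ends the turn near 1.45. Let up before 0.8 rad it catches under the collar
- neck_mouth (a point): centre of the rim of the jug's open mouth, 186 mm above the shelf; axes as jug. The neck is a tube of 30 mm outside and 23 mm inside diameter, with a 38 mm wide lugged collar just below the rim; the jug's front shoulder lies 38 mm below the rim
- jug: the cleaner jug: full grey plastic jerrycan jug, loose, 150 (x) x 105 (y) mm, 1.2 to 2.6 kg; origin at the centre of its underside, z up, x from neck to handle. The neck's axis lies 40 mm from the origin towards -x; the shoulder around it is 148 mm high. Behind, the body is 110 mm high under a carrying handle whose top is 148 mm high
- round_bottle: bystander: round white plastic bottle with an ordinary small black screw cap, 76 mm across, 205 mm tall; origin at the centre of its underside
- funnel: bystander: metal funnel upside down, 108 mm across at its foot, 118 mm tall; origin at the centre of its foot
- can_a: bystander: flattened red drinks can, 65 mm across, 24 mm tall, beside the jug on its neck side; origin under its centre
- can_b: bystander: flattened red drinks can like can_a, beside the jug on its handle side
- can_c: bystander: flattened red drinks can like can_a, off at the right
- jar: bystander: glass jar with a steel lid, 76 mm across, 105 mm tall; origin under its centre
- scraper: bystander: yellow plastic scraper lying flat, 190 mm long, 60 mm wide, 18 mm high; origin under its waist, blade towards -x
- screwdriver: bystander: screwdriver lying flat, 200 mm long, at the left; origin under its middle
- liner (a joint): sprung disc inside the cap that pushes it up off the neck: travel in m, 0 when the cap is not pressed, 0.006 fully pressed (solid stop). 2.5 N per mm and no preload, so 4 mm takes 10 N and 6 mm takes 15 N
Mind the look-alikes: they are no part of the job. Leave any orange look-alike of the cap alone. Leave any red look-alike of the jug alone.

How it is judged:
On the way, in this order (a step that is already met when the one before it is completed fails the run):
1. the cap, still unturned, is pushed down on the neck by at least 2.5 mm (z of cap_center in the frame of neck_mouth below 0.004 m and angle between the x axis of cap_center and the x axis of neck_mouth, either way round below 0.4 rad), for 0.05 s.
2. the cap, still on the neck, has been twisted free of its notches (at least 0.7 rad) (z of cap_center in the frame of neck_mouth below 0.0085 m and horizontal distance between cap_center and neck_mouth below 0.004 m and angle between the x axis of cap_center and the x axis of neck_mouth, either way round above 0.7 rad), for 0.05 s.
At the end, for the whole second after the job is handed in: the gripper holds the cap still and level (within 0.25 rad) and touching the jug nowhere, the cap's centre 45 to 125 mm above the rim of the neck (lower edge 30 to 110 mm clear of it) and within 20 mm sideways of the neck's axis; the jug stands upright at rest within 40 mm of where it was (z of cap_center in the frame of neck_mouth between 0.045 and 0.125 m and horizontal distance between cap_center and neck_mouth below 0.02 m and angle between cap_center's own z axis and vertical below 0.25 rad and contact force between the fingers and cap above 1 N and contact force between cap and jug below 0.05 N and linear speed of each of cap, jug below 0.03 m/s and angle between jug's own z axis and vertical below 0.06 rad and distance of jug from where it was at the start of the episode below 0.04 m); the arm keeps its last pose, push and grip.
It fails at once if the jug is tipped by more than 0.2 rad (angle between jug's own z axis and vertical above 0.2 rad).
It fails at once if the jug is lifted or shoved by more than 40 mm (distance of jug from where it was at the start of the episode above 0.04 m).
It fails at once if a bystander is moved by more than 30 mm (distance of any of round_bottle, funnel, can_a, can_b, can_c, jar, scraper, screwdriver from where it was at the start of the episode above 0.03 m).
It also fails if it takes over 38 s, if anything falls off the work surface, if the arm or the gripper's body presses on something with over 40 N, if the wrist force passes 120 N, or if a joint passes its speed limit or range.

## Working session

There is one attempt and no reset: what is moved stays moved. The work goes in short steps, each a Python script; the robot and the scene stay as the last script left them, time stands still between calls to the robot, and variables do not carry over. Pictures are saved under pics/ and viewed, and the job is handed in when it is done.

```bash
mkdir -p pics
cat > h.py <<'E'
import numpy as np, cv2
from scipy.spatial.transform import Rotation as R
from bench import r,eoat,kinematics,read_state,camera,job
def att(c):
    a=np.array(c["attitude"],float)
    return a if a.shape==(3,3) else R.from_rotvec(a).as_matrix()
def px2w(c,u,v,z=None):
    p=cv2.undistortPoints(np.array([[[u,v]]],float),np.array(c["K"]),np.array(c["dist_coeffs"]))[0,0]
    if z is None: z=c["range_z"][int(v),int(u)]
    return att(c)@np.array([p[0]*z,p[1]*z,z])+np.array(c["origin"])
def cloud(c):
    h,w=c["range_z"].shape
    uv=np.stack(np.meshgrid(np.arange(w),np.arange(h)),-1).reshape(-1,1,2).astype(float)
    p=cv2.undistortPoints(uv,np.array(c["K"]),np.array(c["dist_coeffs"])).reshape(h,w,2)
    z=c["range_z"]
    P=np.dstack([p[...,0]*z,p[...,1]*z,z])@att(c).T+np.array(c["origin"])
    P[z==0]=np.nan
    return P
def w2px(c,P):
    A=att(c); t=-A.T@np.array(c["origin"])
    return cv2.projectPoints(np.array(P,float).reshape(-1,1,3),cv2.Rodrigues(A.T)[0],t,np.array(c["K"]),np.array(c["dist_coeffs"]))[0].reshape(-1,2)
E
python3 - <<'E'
from h import *
import pickle
for n in("side","top"):
    c=camera(n); pickle.dump(c,open(n+"0.pkl","wb"))
    cv2.imwrite(f"pics/{n}0.png",c["img"][...,::-1]); print(n,c["origin"],c["attitude"],c["K"])
s=read_state();print(s)
E
```

```text
side [ 0.23884257 -0.62101534  1.07573414] [-2.42019325  0.60388727 -0.22972438] [[418.43591329   0.         282.46909214]
 [  0.         418.43591329 216.63865801]
 [  0.           0.           1.        ]]
top [ 0.52241116 -0.0136521   1.30157266] [-2.20268371  2.16345009 -0.02209061] [[449.19166594   0.         278.92994192]
 [  0.         449.19166594 214.54488505]
 [  0.           0.           1.        ]]
{'t': 0.1, 'qpos': array([-1.18468857,  0.31168278,  0.01402515,  1.51287877, -0.00439432,
        1.31922036, -0.02719194]), 'joint_vel': array([ 0.00236116,  0.00044645,  0.00048829, -0.00595242,  0.00154138,
       -0.00107767, -0.00021282]), 'joint_efforts': array([ 8.39443728e-04, -3.80859375e+01,  1.46673303e-01, -2.31243145e+01,
        1.22181553e-02,  8.10713129e-03, -1.51117263e-05]), 'tcp_pos': array([0.22797443, 0.49998237, 0.30291651]), 'tcp_rot': array([-0.66672535, -3.06966535,  0.0033445 ]), 'contact_force': array([ 0.85733118, -0.36618272, -0.41502371]), 'wrist_torque': array([-0.00746325, -0.00578163,  0.01924569]), 'grip_width': 0.9990200596166323}
```

View pics/side0.png

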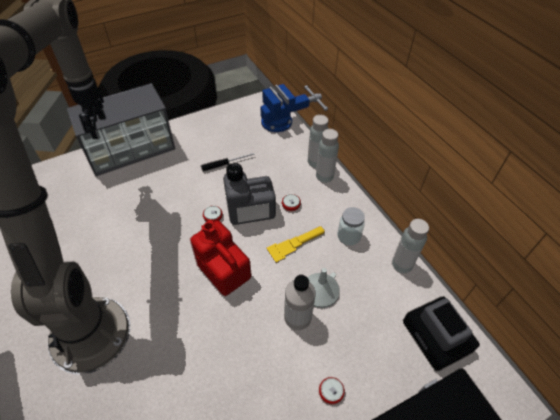

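View pics/top0.png

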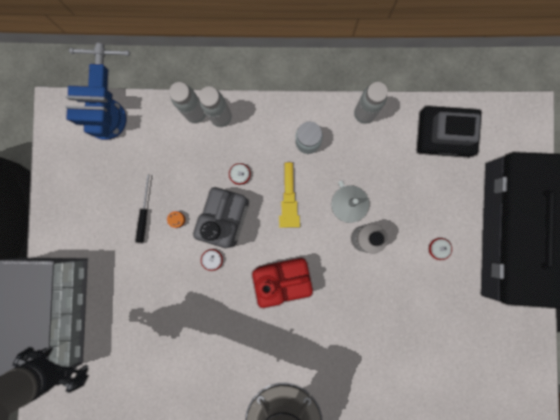

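Candidates:
- **Jugs:** grey at top (222,218) / side (249,198), and red at top (282,282) / side (220,258).
- **Caps:** black on the grey jug at top (210,230), orange on the table at (176,219), red on the red jug at (267,288), and the small black screw cap of the round bottle at (376,238).

The black cap on the grey jug fits the description. I'll confirm it in a crop and measure it.

```bash
cat > m.py <<'E'
from h import *
import pickle
T=pickle.load(open("top0.pkl","rb"));S=pickle.load(open("side0.pkl","rb"))
a=cv2.resize(T["img"][170:280,150:270],None,fx=5,fy=5,interpolation=3)[...,::-1]
b=cv2.resize(S["img"][150:235,205:305],None,fx=5,fy=5,interpolation=3)[...,::-1]
cv2.imwrite("pics/cropT.png",a);cv2.imwrite("pics/cropS.png",b)
for n,c in(("T",T),("S",S)):
    P=cloud(c).reshape(-1,3); P=P[~np.isnan(P).any(1)]
    J=P[(P[:,2]>.03)&(P[:,2]<.3)]
    q=px2w(c,*((210,230) if n=="T" else (234,171)));print(n,"cap px",q)
    near=J[np.hypot(*(J[:,:2]-q[:2]).T)<.17]
    print(np.histogram(near[:,2],bins=np.arange(.03,.23,.01)))
    t=near[(near[:,2]>.193)&(near[:,2]<.23)]
    print("captop",len(t),t.mean(0),t.min(0),t.max(0))
    if len(t):print(cv2.minEnclosingCircle(t[:,:2].astype(np.float32)))
    k=near[near[:,2]>.08]
    print("jug",cv2.minAreaRect(k[:,:2].astype(np.float32)))
E
python3 m.py
```

```text
T cap px [0.53434829 0.18482326 0.21026046]
(array([149,  21,  20,  27,  26,  33,  90, 632, 240,  18, 206, 813,  97,
         0,   4,  11,  14, 284,  25]), array([0.03, 0.04, 0.05, 0.06, 0.07, 0.08, 0.09, 0.1 , 0.11, 0.12, 0.13,
       0.14, 0.15, 0.16, 0.17, 0.18, 0.19, 0.2 , 0.21, 0.22]))
captop 319 [0.53306234 0.18812922 0.20662805] [0.50976053 0.16469646 0.19503531] [0.55673616 0.21273547 0.21389748]
((0.5331187844276428, 0.18860532343387604), 0.024485498666763306)
jug ((0.5371084809303284, 0.13140514492988586), (0.25658541917800903, 0.16586309671401978), 53.470890045166016)
S cap px [0.52807013 0.17808877 0.20727811]
(array([ 98,  93,  98,  99,  99, 103, 128, 310, 230,  68, 145, 425, 159,
        15,  11,  34,  40, 163,  23]), array([0.03, 0.04, 0.05, 0.06, 0.07, 0.08, 0.09, 0.1 , 0.11, 0.12, 0.13,
       0.14, 0.15, 0.16, 0.17, 0.18, 0.19, 0.2 , 0.21, 0.22]))
captop 207 [0.53093837 0.18339866 0.2061916 ] [0.50715638 0.16237294 0.19336042] [0.5557718  0.20992503 0.21381405]
((0.5319390296936035, 0.186604306101799), 0.024932384490966797)
jug ((0.5371078848838806, 0.12158939242362976), (0.24923762679100037, 0.16398774087429047), 59.323280334472656)
```

View pics/cropT.png

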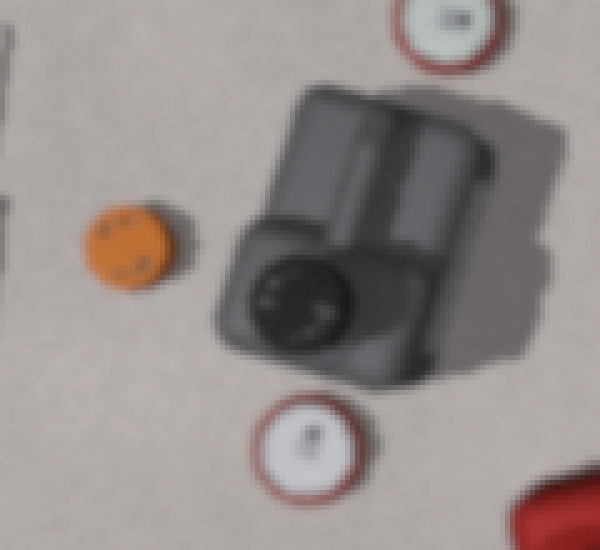

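View pics/cropS.png

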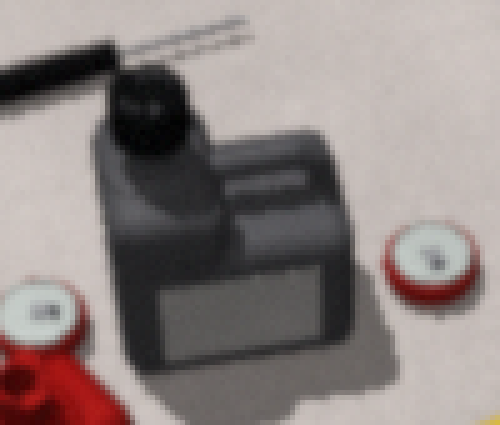

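```bash
cat >> m.py <<'E'
print("----")
for n,c in(("T",T),("S",S)):
    P=cloud(c).reshape(-1,3);col=c["img"].reshape(-1,3).astype(int)
    ok=~np.isnan(P).any(1)&(P[:,2]>.09)&(P[:,2]<.155)
    ok&=(np.hypot(P[:,0]-.56,P[:,1]-.165)<.14)&(col[:,0]-col[:,1]<40)
    k=P[ok]
    print("jug",len(k),cv2.minAreaRect(k[:,:2].astype(np.float32)))
    k=P[ok&(np.abs(P[:,2]-.108)<.006)];print("low",cv2.minAreaRect(k[:,:2].astype(np.float32)))
    k=P[ok&(np.abs(P[:,2]-.146)<.006)];print("148",cv2.minAreaRect(k[:,:2].astype(np.float32)))
E
python3 m.py|sed '1,/----/d'
```

```text
jug 1888 ((0.5716431736946106, 0.1781029999256134), (0.10572411119937897, 0.1496082842350006), 74.10183715820312)
low ((0.5739991068840027, 0.17594881355762482), (0.10141278803348541, 0.1395839899778366), 74.4627914428711)
148 ((0.5670294761657715, 0.17927847802639008), (0.09925203770399094, 0.13490459322929382), 74.01074981689453)
jug 1322 ((0.569679856300354, 0.17426159977912903), (0.107227623462677, 0.15037332475185394), 74.29835510253906)
low ((0.5695655345916748, 0.17526888847351074), (0.10461483150720596, 0.1506699174642563), 76.4755859375)
148 ((0.562548816204071, 0.1744556725025177), (0.09769301116466522, 0.13537749648094177), 73.97344207763672)
```

The crop confirms it: the ribbed black cap with two arrows sits on the grey jerrycan with the handle. Both cameras agree:
- **Cap:** centre at (0.5325, 0.1875) and top at 0.208, against 0.208 expected. The diameter comes out at about 49 mm.
- **Jug:** 106 x 150 mm, origin at (0.5705, 0.176), yaw −16°. The neck offset is 40 mm, as given.

Next I'll choose a gripper yaw that leaves the last joint room to turn.

```bash
cat >> h.py <<'E'
def ori(phi):
    y=np.array([np.cos(phi),np.sin(phi),0]);z=np.array([0,0,-1.]);x=np.cross(y,z)
    return R.from_matrix(np.column_stack([x,y,z])).as_rotvec()
C=np.array([.5325,.1873]); ZG=.2465
E
python3 - <<'E'
from h import *
for d in range(-180,180,30):
    q=[kinematics.inverse_kinematics([*C,z],ori(np.radians(d))) for z in(.34,.24)]
    print(d,[None if k is None else np.round(k,2).tolist() for k in q])
s=read_state();m=R.from_rotvec(s["tcp_rot"]).as_matrix();print(np.round(m,3), s["t"])
E
```

```text
-180 [[-0.4, 0.32, 0.05, 1.4, -0.02, 1.41, 2.79], [-0.37, 0.38, 0.0, 1.57, -0.0, 1.19, 2.77]]
-150 [[-1.1, 0.5, 1.13, 1.43, -0.45, 1.49, -2.6], [-1.11, 0.59, 1.13, 1.6, -0.55, 1.3, -2.52]]
-120 [[-1.1, 0.5, 1.13, 1.43, -0.45, 1.49, -2.08], [-1.11, 0.59, 1.13, 1.6, -0.55, 1.3, -1.99]]
-90 [[-0.82, 0.36, 0.63, 1.42, -0.21, 1.43, -1.76], [-0.81, 0.43, 0.62, 1.59, -0.26, 1.21, -1.72]]
-60 [[-0.77, 0.35, 0.56, 1.42, -0.19, 1.42, -1.26], [-0.77, 0.42, 0.55, 1.59, -0.23, 1.2, -1.22]]
-30 [[-0.76, 0.35, 0.54, 1.42, -0.18, 1.42, -0.74], [-0.75, 0.41, 0.53, 1.59, -0.22, 1.2, -0.7]]
0 [[-0.7, 0.34, 0.46, 1.42, -0.15, 1.42, -0.24], [-0.7, 0.4, 0.45, 1.59, -0.18, 1.2, -0.21]]
30 [[-0.64, 0.33, 0.37, 1.41, -0.12, 1.42, 0.26], [-0.64, 0.39, 0.36, 1.58, -0.15, 1.19, 0.28]]
60 [[-0.58, 0.33, 0.29, 1.41, -0.09, 1.41, 0.76], [-0.58, 0.39, 0.28, 1.58, -0.11, 1.19, 0.77]]
90 [[-0.56, 0.33, 0.26, 1.41, -0.08, 1.41, 1.27], [-0.54, 0.39, 0.24, 1.58, -0.09, 1.19, 1.28]]
120 [[-0.5, 0.33, 0.19, 1.41, -0.06, 1.41, 1.78], [-0.48, 0.38, 0.15, 1.58, -0.06, 1.19, 1.78]]
150 [[-0.46, 0.32, 0.12, 1.41, -0.04, 1.41, 2.28], [-0.43, 0.38, 0.08, 1.57, -0.03, 1.19, 2.28]]
[[-0.91   0.415 -0.001]
 [ 0.415  0.91  -0.002]
 [-0.    -0.002 -1.   ]] 0.1
```

Run:
```python
from h import *
p0=np.radians(-16)
s=read_state();p=s["tcp_pos"]
r.line_to([p[0],p[1],.345],vel=.15)
r.move_to([*C,.345],ori(p0))
eoat.gripper_to(.9,60)
r.line_to([*C,.30],vel=.12)
s=read_state();print(s["t"],s["tcp_pos"],s["tcp_rot"],ori(p0),s["contact_force"],s["grip_width"])
for n in("side","top"):
    c=camera(n);P=cloud(c);
    u,v=w2px(c,[*C,.22])[0];u,v=int(u),int(v)
    cv2.imwrite(f"pics/{n}1.png",cv2.resize(c["img"][v-60:v+60,u-75:u+75],None,fx=5,fy=5,interpolation=3)[...,::-1])
```

```text
2.9167 [0.53260305 0.18736633 0.30020647] [2.50883029e+00 1.89064954e+00 1.49663652e-04] [2.50898745 1.89065766 0.        ] [ 0.19390085 -0.01253712  0.50811821] 0.8983457524990215
```

View pics/side1.png

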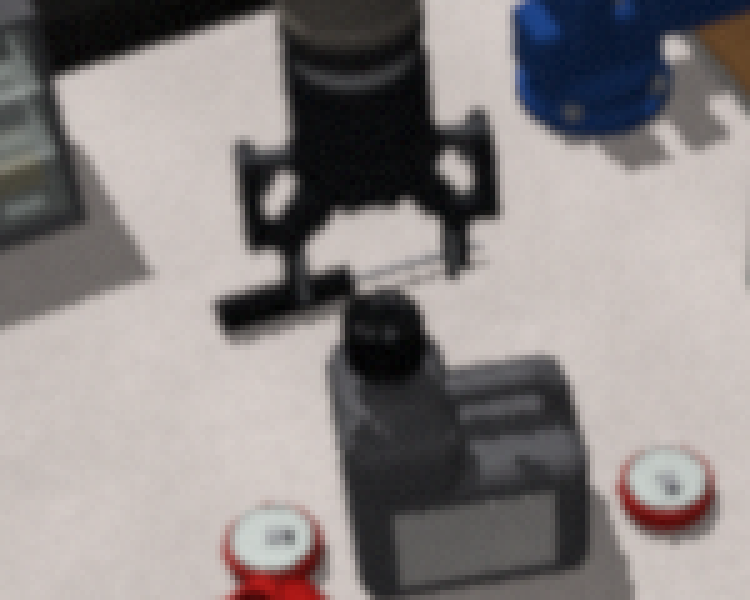

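The side view shows the open gripper centred above the cap, with fingertips at crop px (295,300) and (455,270) on either side of it. Next I'll descend and grip.

Run:
```python
from h import *
r.line_to([*C,.243],vel=.08)
s=read_state();print(s["t"],s["tcp_pos"],s["contact_force"])
eoat.gripper_to(0.0,70)
s=read_state();print(s["t"],s["tcp_pos"],s["contact_force"],s["wrist_torque"],s["grip_width"]*85)
for n in("side","top"):
    c=camera(n)
    u,v=w2px(c,[*C,.2])[0];u,v=int(u),int(v)
    cv2.imwrite(f"pics/{n}2.png",cv2.resize(c["img"][v-60:v+60,u-75:u+75],None,fx=5,fy=5,interpolation=3)[...,::-1])
```

```text
3.875 [0.5328981  0.18736    0.24349518] [-0.22129337  0.36871102  1.24321618]
4.2667 [0.53283993 0.18736324 0.24354429] [-0.30176474 -0.27438929  2.06145652] [-0.03325877 -0.03153858  0.03060569] 46.20185412225645
```

View pics/side2.png

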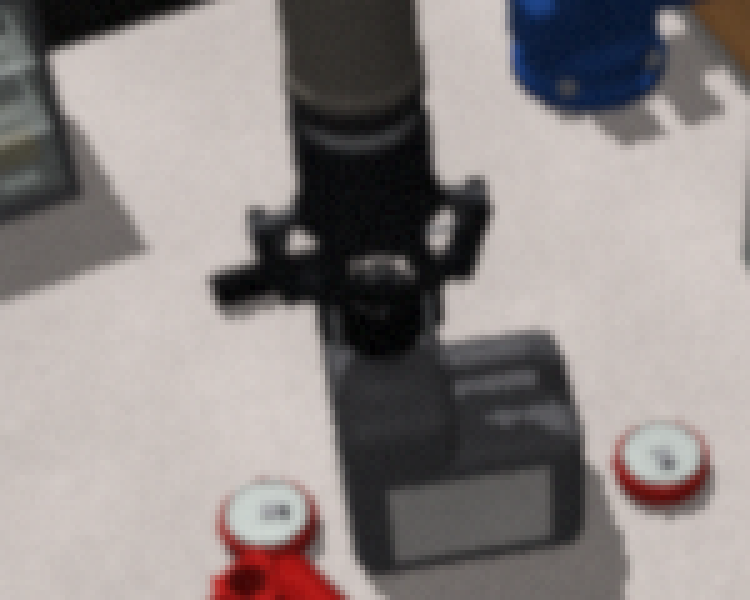

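The fingers are closed on the cap at about 46 mm. The jug hasn't moved. Next I'll press in 1 mm steps and watch the force.

Run:
```python
from h import *
eoat.gripper_to(0.0,90)
s=read_state();x=s["tcp_pos"];z0=x[2];b=s["contact_force"][2]
print(x, b)
z=.243
for i in range(12):
    z-=.001
    r.line_to([*C,z],vel=.02)
    s=read_state();f=s["contact_force"][2]
    print(round(s["t"],2),round(z,4),s["tcp_pos"].round(4),s["contact_force"].round(1),s["wrist_torque"].round(2))
    if f>14.5: break
```

```text
[0.53283868 0.18739954 0.24334105] 1.6822098393111622
4.83 0.242 [0.5328 0.1874 0.2425] [-0.1 -0.5  4. ] [ 0.07 -0.04  0.  ]
5.08 0.241 [0.5328 0.1874 0.2417] [ 0.  -0.5  6.1] [-0.    0.06  0.02]
5.33 0.24 [0.5329 0.1873 0.2411] [-1.  -0.3  8. ] [-0.02  0.19  0.02]
5.58 0.239 [0.5329 0.1874 0.2405] [-1.7 -0.3  8.3] [-0.01  0.3   0.04]
5.83 0.238 [0.5328 0.1874 0.2398] [-2.1 -0.2 10.6] [-0.1   0.48 -0.01]
6.08 0.237 [0.5329 0.1874 0.2392] [-2.6 -1.  12.5] [-0.11  0.65 -0.02]
6.33 0.236 [0.5329 0.1873 0.2385] [-3.5 -0.4 13.1] [-0.2   0.73  0.05]
6.58 0.235 [0.5329 0.1873 0.2381] [-3.4 -1.4 16.8] [-0.19  0.92 -0.02]
```

The force is now about 15 N after 5.4 mm of travel, which matches the spring. A moment of 0.9 N m about y is also building up, so I'll check the tool's tilt and the jug before turning.

Run:
```python
from h import *
s=read_state();m=R.from_rotvec(s["tcp_rot"]).as_matrix();print(m.round(4),s["contact_force"],s["wrist_torque"],s["qpos"].round(4))
import pickle
for n in("side","top"):
    c=camera(n); pickle.dump(c,open(n+"3.pkl","wb"))
    P=cloud(c).reshape(-1,3);col=c["img"].reshape(-1,3).astype(int)
    ok=~np.isnan(P).any(1)&(P[:,2]>.09)&(P[:,2]<.155)&(np.hypot(P[:,0]-.56,P[:,1]-.165)<.14)&(col[:,0]-col[:,1]<40)
    print(n,cv2.minAreaRect(P[ok][:,:2].astype(np.float32)))
    u,v=w2px(c,[*C,.2])[0];u,v=int(u),int(v)
    cv2.imwrite(f"pics/{n}3.png",cv2.resize(c["img"][v-60:v+60,u-75:u+75],None,fx=5,fy=5,interpolation=3)[...,::-1])
    # tilt: plane of rear body top
    def rear(c):
        P=cloud(c).reshape(-1,3);o=~np.isnan(P).any(1)&(np.abs(P[:,2]-.148)<.008)
        a=np.radians(-16);d=P[:,:2]-[.5705,.176];lx=d@[np.cos(a),np.sin(a)];ly=d@[-np.sin(a),np.cos(a)]
        o&=(lx>-.07)&(lx<.07)&(np.abs(ly)<.048)
        A=np.c_[lx[o],ly[o],np.ones(o.sum())];return np.linalg.lstsq(A,P[o,2],rcond=None)[0].round(4),o.sum()
    print(rear(pickle.load(open(n+"0.pkl","rb"))),rear(c))
```

```text
[[ 0.2756  0.9613  0.0019]
 [ 0.9613 -0.2756  0.0019]
 [ 0.0023  0.0013 -1.    ]] [-3.44851636 -1.37182774 16.77703196] [-0.19162484  0.92238787 -0.02122839] [-0.7197  0.4072  0.4819  1.5902 -0.2004  1.191  -0.4765]
side ((0.56996750831604, 0.1747858226299286), (0.10890153050422668, 0.1511155068874359), 72.99260711669922)
(array([-0.044 ,  0.0216,  0.1467]), np.int64(428)) (array([-0.0593,  0.0992,  0.148 ]), np.int64(382))
top ((0.571768581867218, 0.17819751799106598), (0.10630843043327332, 0.1494779735803604), 74.1026382446289)
(array([-0.0285,  0.0016,  0.1455]), np.int64(718)) (array([-0.0472,  0.0801,  0.1467]), np.int64(463))
```

View pics/side3.png

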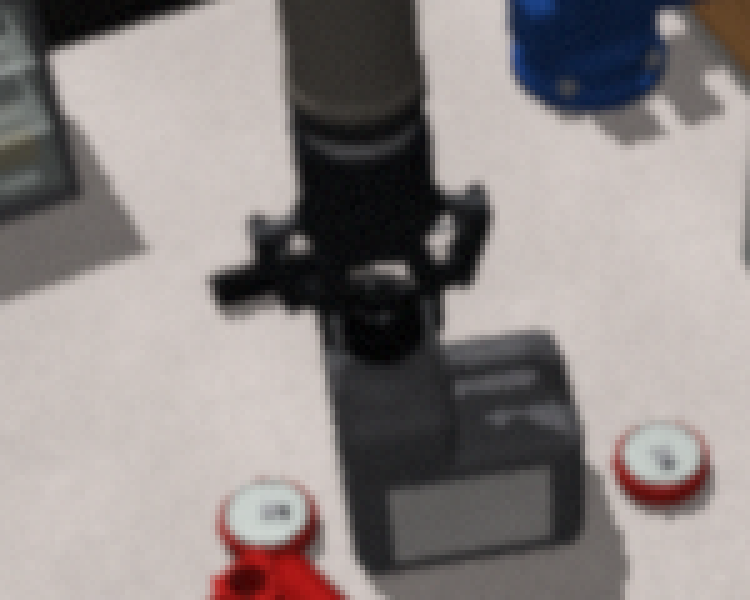

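There is no visible tilt or shift of the jug. The fit drift comes from fingers entering the region, and the tool axis is within 0.003 rad of vertical. Next I'll turn with only joint 7 while holding the press.

Run:
```python
from h import *
p0=np.radians(-16)
q=np.array(kinematics.inverse_kinematics([*C,.2347],ori(p0)))
print((q-read_state()["qpos"]).round(4))
def rep(d):
    s=read_state();m=R.from_rotvec(s["tcp_rot"]).as_matrix()
    print(round(s["t"],2),round(d,2),"yaw",round(np.arctan2(m[1,1],m[0,1])-p0,3),s["tcp_pos"].round(4),s["contact_force"].round(1),s["wrist_torque"].round(2),round(s["grip_width"]*85,1));return s
r.set_joints(q);rep(0)
for d in np.arange(.15,1.16,.1):
    k=q.copy();k[6]+=d;r.set_joints(k);s=rep(d)
    f=s["contact_force"]
    if abs(f[2])>35 or np.hypot(f[0],f[1])>25 or f[2]<9: print("stop");break
```

```text
[ 0.0002  0.0036 -0.0009  0.0038 -0.0003 -0.0048  0.0001]
6.93 0 yaw 0.0 [0.5328 0.1873 0.2381] [-4.9 -2.1 16.9] [-0.15  0.92 -0.02] 45.8
7.2 0.15 yaw 0.15 [0.5335 0.1875 0.2381] [-2.  -1.1 16.5] [-0.21  0.66  0.05] 45.8
7.45 0.25 yaw 0.25 [0.5338 0.1875 0.2381] [-2.3 -0.2 15.1] [-0.12  0.5   0.07] 45.6
7.7 0.35 yaw 0.35 [0.534  0.1876 0.2381] [-1.5  0.4 15.3] [-0.07  0.46  0.03] 45.3
7.95 0.45 yaw 0.45 [0.5341 0.1876 0.2381] [-1.7 -0.8 15.8] [-0.13  0.36  0.08] 45.7
8.2 0.55 yaw 0.551 [0.5341 0.1877 0.2381] [-1.8 -1.2 14. ] [-0.04  0.38  0.07] 45.6
8.45 0.65 yaw 0.651 [0.534  0.1878 0.2381] [-2.1  0.3 14.5] [-0.05  0.42  0.14] 45.6
8.7 0.75 yaw 0.751 [0.534  0.1878 0.2381] [-1.3 -0.6 14.8] [-0.08  0.41  0.08] 45.7
8.95 0.85 yaw 0.851 [0.5341 0.1878 0.2381] [-0.8 -0.5 15.5] [-0.06  0.32  0.12] 45.9
9.2 0.95 yaw 0.951 [0.5341 0.1878 0.2381] [-0.4  0.8 14.2] [-0.07  0.3   0.12] 45.7
9.45 1.05 yaw 1.051 [0.5342 0.1878 0.2382] [-1.4  0.1 15.4] [-0.15  0.27  0.1 ] 45.2
9.7 1.15 yaw 1.151 [0.5342 0.1879 0.2381] [-0.2  0.6 15. ] [-0.07  0.3   0.04] 45.6
```

The turn went smoothly to 1.15 rad at about 15 N with little torque. Before lifting I'll check that the jug didn't turn along with the cap.

Run:
```python
from h import *
import pickle
for n in("side","top"):
    c=camera(n); pickle.dump(c,open(n+"4.pkl","wb"))
    P=cloud(c).reshape(-1,3);col=c["img"].reshape(-1,3).astype(int)
    ok=~np.isnan(P).any(1)&(P[:,2]>.09)&(P[:,2]<.155)&(np.hypot(P[:,0]-.56,P[:,1]-.165)<.14)&(col[:,0]-col[:,1]<40)
    print(n,cv2.minAreaRect(P[ok][:,:2].astype(np.float32)))
    u,v=w2px(c,[*C,.2])[0];u,v=int(u),int(v)
    cv2.imwrite(f"pics/{n}4.png",cv2.resize(c["img"][v-50:v+50,u-60:u+60],None,fx=6,fy=6,interpolation=3)[...,::-1])
```

```text
side ((0.5699445605278015, 0.17455196380615234), (0.10925640165805817, 0.15070253610610962), 74.45697784423828)
top ((0.5714994668960571, 0.17789465188980103), (0.10533367097377777, 0.14996188879013062), 74.13560485839844)
```

View pics/side4.png

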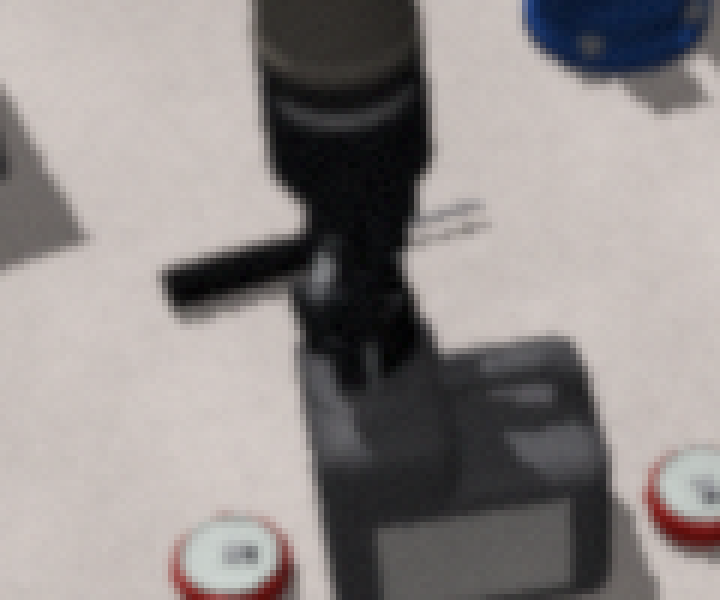

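The jug's yaw and position are unchanged. Next I'll lift slowly and stop if there is a downward pull, which would mean the cap has caught.

Run:
```python
from h import *
s=read_state();o=ori(np.radians(-16)+1.15);xy=[.5336,.1876]
z=.2347
for z in [.237,.239,.241,.243,.245,.247,.249,.252,.256,.262,.27]:
    r.line_to([*xy,z],o,vel=.03)
    s=read_state();f=s["contact_force"]
    print(round(s["t"],2),z,s["tcp_pos"].round(4),f.round(1),s["wrist_torque"].round(2),round(s["grip_width"]*85,1))
    if f[2]<-4: print("caught");break
```

```text
10.05 0.237 [0.5343 0.188  0.2394] [-2.1 -0.5 11.8] [-0.02  0.42  0.06] 45.6
10.3 0.239 [0.5343 0.1879 0.2407] [-0.3  0.1  9.4] [-0.02  0.16  0.06] 45.9
10.55 0.241 [0.5343 0.188  0.242 ] [1.4 0.  5.6] [ 0.04 -0.1   0.02] 45.6
10.8 0.243 [0.5337 0.1877 0.243 ] [1.3 0.8 2.7] [ 0.14 -0.26 -0.03] 45.6
11.05 0.245 [0.5328 0.1873 0.2441] [-0.6 -0.6  0.9] [0.01 0.   0.04] 45.9
11.3 0.247 [0.5333 0.1875 0.2467] [ 0.8 -0.1  0.5] [0.04 0.03 0.02] 46.0
11.55 0.249 [0.5337 0.1876 0.2492] [-0.2 -0.6 -0. ] [ 0.03 -0.04  0.03] 45.8
11.8 0.252 [0.5338 0.1876 0.2523] [-0.2  0.9 -0.2] [-0.02  0.05 -0.03] 45.9
12.08 0.256 [0.5338 0.1876 0.2563] [ 0.2 -0.2 -0.3] [-0.02  0.01  0.02] 45.3
12.43 0.262 [0.5338 0.1876 0.2623] [-0.1  0.4 -0.6] [-0.06 -0.05  0.02] 45.8
12.85 0.27 [0.5338 0.1876 0.2703] [0.5 0.5 0. ] [0.05 0.03 0.01] 45.6
```

Run:
```python
from h import *
import pickle
r.line_to([.533,.1875,.3125],vel=.08); r.wait(.3)
s=read_state();print(s["t"],s["tcp_pos"],s["contact_force"],s["grip_width"]*85)
for n in("side","top"):
    c=camera(n); pickle.dump(c,open(n+"5.pkl","wb"))
    P=cloud(c).reshape(-1,3);col=c["img"].reshape(-1,3).astype(int)
    ok=~np.isnan(P).any(1)&(P[:,2]>.09)&(P[:,2]<.155)&(np.hypot(P[:,0]-.56,P[:,1]-.165)<.14)&(col[:,0]-col[:,1]<40)
    print(n,cv2.minAreaRect(P[ok][:,:2].astype(np.float32)))
    o=~np.isnan(P).any(1)&(np.hypot(P[:,0]-.533,P[:,1]-.1875)<.03)
    print(np.histogram(P[o,2],bins=np.arange(.14,.33,.01))[0])
    u,v=w2px(c,[*C,.23])[0];u,v=int(u),int(v)
    cv2.imwrite(f"pics/{n}5.png",cv2.resize(c["img"][v-50:v+50,u-60:u+60],None,fx=6,fy=6,interpolation=3)[...,::-1])
```

```text
13.8333 [0.53279295 0.1874862  0.31198702] [ 0.011803    0.25611792 -1.34313461] 45.539238982022894
side ((0.570107102394104, 0.17498503625392914), (0.10680300742387772, 0.1505630910396576), 74.3650131225586)
[ 38 118  28  43  70   2   0   0   0   0  12  24  25  72   7   7  15  26]
top ((0.5729079246520996, 0.1774188131093979), (0.10570373386144638, 0.1462264358997345), 73.64944458007812)
[48 94  5  2  8  0  0  0  0  0  6  6  7  7  0  0  1  7]
```

View pics/side5.png

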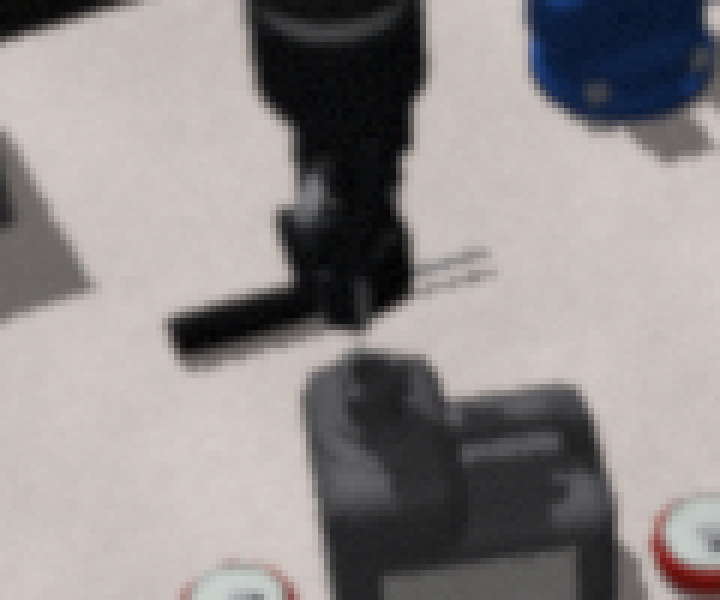

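View pics/top5.png

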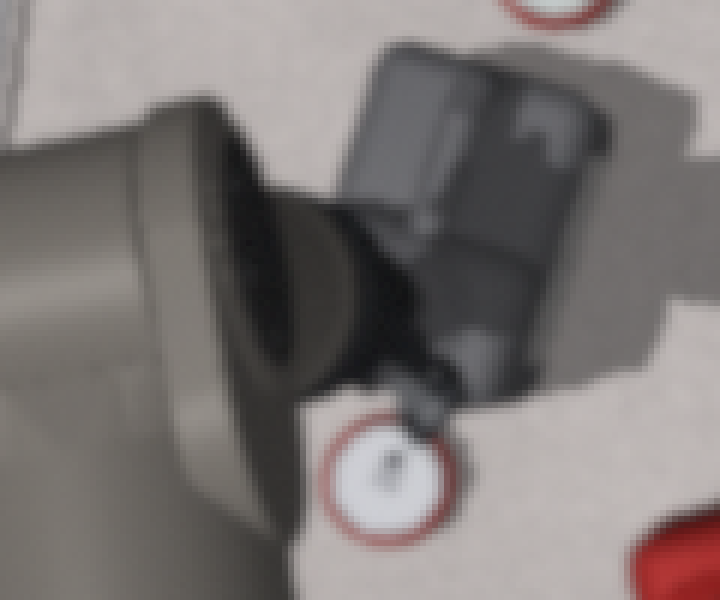

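The side view shows the bare neck at about crop px (380,370), a clear gap, and the cap between the fingers at about (355,270). There are no depth points between 0.20 and 0.24. One last check of the cap's level before handing in.

Run:
```python
from h import *
import pickle
c=pickle.load(open("side5.pkl","rb"));P=cloud(c).reshape(-1,3)
o=~np.isnan(P).any(1)&(np.hypot(P[:,0]-.533,P[:,1]-.1875)<.022)&(abs(P[:,2]-.276)<.007)
k=P[o]
for _ in range(4):
    A=np.c_[k[:,:2]-[.533,.1875],np.ones(len(k))];x=np.linalg.lstsq(A,k[:,2],rcond=None)[0];e=abs(A@x-k[:,2]);k=k[e<.0025]
print(len(k),x,k.min(0),k.max(0))
```

```text
47 [-2.62100491e-02  1.15719007e-04  2.75910729e-01] [0.52765007 0.16695304 0.27320149] [0.55455378 0.20605218 0.2780893 ]
```

The cap's top is level to about 0.03 rad at z = 0.276, which puts its centre about 75 mm above the rim.

Run:
```python
from h import *
print(job.finish_job()); s=read_state();print(s["t"],s["tcp_pos"],s["grip_width"]*85)
```

```text
the job is handed in; nothing more can be done
None
the job is handed in; nothing more can be done
```

The jug is open. The gripper is still holding the black cap level above the neck, and the job was handed in with the clock at about 14 s of the 38 s allowed.

- **What I did:** I gripped the cap at 90 N and pressed it down about 5.4 mm (roughly 15 N). I then turned the tool 1.15 rad anticlockwise with the press held and lifted straight up. The cap came off without catching.
- **Final position:** The cap's top is at z = 0.276, within about 0.03 rad of level. That puts its lower edge about 59 mm above the rim, with a clear gap above the bare neck in the depth data.
- **Jug:** Its measured position was within about 2 mm of where it started. It looked upright, but I have no reliable tilt figure because the fingers got in the way of that measurement.
- **Other things on the shelf:** I never contacted any of them, but I didn't re-measure their positions.
- **Checks that disagreed or fell short:**
  - An unexplained wrist moment of about 0.9 N m built up during the press and faded during the turn and lift.
  - The top camera's last jug outline came out 4 mm short because the arm was in its view.
  - I measured the turn at the tool, not on the cap itself.

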